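Zero-trim a pressure transmitter under its screw cover

TASK

On the pressure transmitter with the yellow cover, unscrew the cover anticlockwise as far as it goes, swing it right back on its hinge so that it stays open, then press the red zero button under it fully down, keep it down for about a second and let it come up again. Leave the cover standing open, keep the black-covered transmitter shut, and do not disturb the other things on the bench.

Things in the scene. Friction and masses are not known exactly. Their poses are not given: they have to be found in the camera images.
- yellow_grip (a point): On the yellow cover's axis, mid-height of its round ribbed knob (46 mm diameter; from 15 mm below to 12 mm above this point; grip it across any diameter). Fingertips must stay less than 13 mm below this point: there lie a 68 mm flange and a steel keeper. z: cover axis, out of the housing; when shut it leans 26 deg from vertical. Turns and swings with the cover; red mark along -x.
- yellow_turn (a joint): How far the yellow cover is unscrewed, rad: 0 screwed tight (starts at 0 to 0.15), grows anticlockwise seen from outside (about +z of yellow_grip), stop at 1.35. It does not rise as it turns. Until about 0.95 its lug sits under the steel keeper and it cannot swing open. Friction 0.06 N m.
- yellow_swing (a joint): Hinge of the yellow cover, rad: 0 shut, 2.3 fully back at its stop. Positive swing is a right-handed turn about +y of yellow_hinge. A light spring nearly balances the cover: let go below about 0.85 rad it sinks shut; past about 0.95 it carries on open by itself in a few seconds and stays open.
- yellow_hinge (a point): Middle of the yellow cover's hinge, fixed on the bolted-down transmitter (blue head 76 mm in diameter, 130 mm round base). z: axis of the shut cover, out of the housing; y: along the hinge; x: from the cover's axis to the hinge, at the head's upper, far side. The centre of the housing's rim under the cover lies at -48 mm x, -4 mm z from here.
- yellow_zero_top (a point): Centre of the top of the red zero button (22 mm in diameter) under the yellow cover, on the cover's axis, 3 mm below the housing's rim, in a well 62 mm wide and 20 mm deep. It is pressed along -z of yellow_hinge, into the tilted housing.
- yellow_zero (a joint): Travel of the red zero button, m: 0 up, 0.005 fully down (4 N); springs back.
- black_grip (a point): Same point on the identical transmitter with the black cover, to be left shut.
- black_turn (a joint): Turn of the black cover, rad, as for the yellow one; starts at 0 to 0.1.
- black_swing (a joint): Swing of the black cover, rad; 0 shut.
- gauge_a: Loose black digital gauge lying face up, 68 mm in diameter, 31 mm tall, brass stub to -x; origin under its centre. Bystander.
- gauge_b: Second gauge like gauge_a. Bystander.
- driver: Red and grey electric screwdriver lying along x, 195 mm long, 36 mm in diameter; origin on the bench under its middle. Bystander.
- wrench: Steel wrench lying along x; origin underneath. Bystander.
- sealant: Small blue bottle with a white cap, 36 mm in diameter, 85 mm tall; origin under its centre. Bystander.
- fitting: Brass fitting standing up, 32 mm in diameter, 36 mm tall; origin under its centre. Bystander.
- tray: Empty grey tray, 110 x 85 x 30 mm; origin under its centre. Bystander.

How it is judged:
On the way, in this order (a step that is already met when the one before it is completed fails the run):
1. the yellow cover is unscrewed (turned past 1.05 rad) while still shut (value of joint yellow_turn above 1.05 rad and value of joint yellow_swing below 0.3 rad), for 0.1 s.
2. the yellow cover is swung back past 1.6 rad (value of joint yellow_swing above 1.6 rad), for 0.2 s.
3. the zero button is held fully down (more than 3.5 mm of 5 mm) for 0.6 s with the cover open (value of joint yellow_zero above 0.0035 m and value of joint yellow_swing above 1.6 rad), for 0.6 s.
At the end, for the whole second after the job is handed in: Yellow cover unscrewed (turn above 0.8 rad) and standing open past 1.6 rad, at rest; zero button up again (less than 1 mm down); black cover shut (swing below 0.15 rad) and screwed on (turn below 0.3 rad); every loose bystander within 40 mm of where it stood (value of joint yellow_swing above 1.6 rad and value of joint yellow_turn above 0.8 rad and velocity of joint yellow_swing between -0.1 and 0.1 rad/s and value of joint yellow_zero below 0.001 m and value of joint black_turn below 0.3 rad and value of joint black_swing below 0.15 rad and distance of each of gauge_a, gauge_b, driver, wrench, sealant, fitting, tray from where it was at the start of the episode below 0.04 m); the robot touches nothing.
It fails at once if the black cover is unscrewed or opened (value of joint black_turn above 0.3 rad or value of joint black_swing above 0.15 rad).
It fails at once if a loose bystander is moved by more than 40 mm (distance of any of gauge_a, gauge_b, driver, wrench, sealant, fitting, tray from where it was at the start of the episode above 0.04 m).
It also fails if it takes over 50 s, if anything falls off the work surface, if the arm or the gripper's body presses on something with over 40 N, if the wrist force passes 120 N, or if a joint passes its speed limit or range.

ROBOT

A 6-joint arm with a two-finger parallel gripper is mounted at the origin on the work surface. World frame = base frame: x ahead of the robot, y to its left, z up, the work surface at z = 0. Lengths are in m, angles in rad, forces in N, time in s.
With the tool pointing down it reaches from about 0.3 to 0.775 m from the base axis. Payload 14.6 kg.
Tool frame: the origin (TCP) lies midway between the tips of the shut fingers; the grasp point (between the pads) lies r.pinch_z behind it (r.pinch_z is the distance from the TCP to the grasp point, in m); z points along the fingers, y is the line along which they close (so a half turn about z gives the same grasp; the last joint's range is limited). The gripper opens to 85 mm and grips with 20 to 120 N. Pads are 22 mm wide; open, the fingers measure 114 mm over their backs; the gripper's body (76 mm by 85 mm) begins 54 mm behind the grasp point. The pads swing forward as they close: fully open they stand 13 mm farther back than shut.
Start: joints at [-1.394, 0.3, 1.521, -0, 1.321, -0.067], TCP at [0.133, -0.534, 0.231] pointing down, gripper open.
Joint ranges: [-3.03, 3.03], [-0.79, 2.21], [0.23, 2.52], [-1.04, 4.18], [0, 3.07], [-2.55, 2.55]. Speed limits (rad/s): [2.22, 2.22, 2.57, 3.14, 3.14, 3.14].

INTERFACE

Orientations are given as a unit quaternion [w, x, y, z].
In Python, from cell import read_state, vision, workorder, r gives the robot as it stands.
- The arm moves only by the shell command python3 -m handwheel 'ROWS' [FORCE]. ROWS is JSON, a list of rows, each a list of 5 numbers: the opening, from -1 (shut) to 1 (fully open), then the shift along the world's x, y, z in m, then the turn about the world's z in rad. In form: [[grip, dx, dy, dz, roll], ...]. A call has 1 to 12 rows; each row is the pose to reach, as a shift and turn from the pose commanded when the call began; what a row does not reach only later rows make up. A row lasts 1/10 s, in which the tool goes at most 50 mm and 8.59 degrees, less where a joint would pass 70% of its speed; a pose out of reach is approached as far as the arm can. A call with a gripper value outside its range is refused whole. The fingers move at their own pace and stop on an object; FORCE is the grip in N (left out, the last holds). Time passes only in rows, so rows that repeat a pose let the fingers close. It gives the time, the measured TCP pose, the force, the opening and the grip force at its end, in the units of the state.
- read_state(): the state, without advancing time (a new reading comes with each control period).
- vision.camera(name): name is "side" or "top" or "wrist"; returns a dict with "pixels" (420x560x3 uint8, red, green, blue), "range_z" (420x560 float32, m along the optical axis (not along the pixel's ray), 0 where there is no reading), "vfov" (degrees; the focal length in pixels is half the picture's height over the tangent of half this angle, whatever the lens; pixels are square), "cx", "cy" (the principal point, pixels), "k1" (the pictures are not rectified: a ray, as slopes to the right and down, at radius r is drawn at 1 + k1 r^2 times it, then the intrinsics apply), "cam_to_world" (4x4, takes a point from camera to world coordinates); the wrist camera has in their place "T_tool_cam" (4x4, takes a point from camera to tool coordinates, whose origin is the TCP and whose axes are the flange's). Camera axes: x right, y up, looking along -z (the intrinsics and any distortion apply to the point x, -y, -z); pixel columns grow to the right and rows downward; lengths in m; the calibration is good to about 2 mm. A picture is of the moment at which its call begins: read the wrist's pose just before it.
- workorder.job_done(): hands the job in; it is judged then, once.
The state is a dict: "clock": time; "joints": joint angles; "qd": joint speeds; "tau": joint torques, N m; "tcp_pos": TCP position; "orientation": TCP orientation; "force": force on the tool from outside, world axes, zero at the start; "ft_torque": the same for the moment, N m; "width": finger opening in m; "grip_force": force on a finger pad.
Only numpy, scipy, OpenCV 4.12 (cv2) and the standard library are available. Lean on these libraries where they do the work, as an engineer would, in place of code of your own. Each camera call takes 0.05 s, during which the arm holds its last target. There are 200 camera calls.

## Working session

There is one attempt and no reset: what is moved stays moved. The work goes in short steps, Python scripts to look and compute and a shell command to move; the robot and the scene stay as the last step left them, time stands still between calls to the robot, and variables do not carry over. Pictures are saved under pics/ and viewed, at most 10 in all, crops included, and the job is handed in when it is done.

```bash
mkdir -p pics; ls
cat > h.py <<'E'
import numpy as np, cv2
from cell import read_state, vision, workorder, r
from scipy.spatial.transform import Rotation as R
def Rq(q): return R.from_quat([q[1],q[2],q[3],q[0]]).as_matrix()
def snap(n):
    s=read_state(); c=vision.camera(n)
    if n=="wrist":
        T=np.eye(4);T[:3,:3]=Rq(s["orientation"]);T[:3,3]=s["tcp_pos"]
        c["cam_to_world"]=T@np.array(c["T_tool_cam"])
    return c
def rays(c,uv):
    uv=np.asarray(uv,float).reshape(-1,1,2); f=210/np.tan(np.radians(c["vfov"])/2)
    d=(uv[:,0]-[c["cx"],c["cy"]])/f; u=d.copy()
    for _ in range(20): u=d/(1+c["k1"]*(u**2).sum(1,keepdims=True))
    return np.c_[u[:,0],-u[:,1],-np.ones(len(u))]
def pts(c,uv):  # by depth
    uv=np.asarray(uv).reshape(-1,2); z=c["range_z"][uv[:,1].astype(int),uv[:,0].astype(int)]
    p=rays(c,uv)*z[:,None]; T=np.array(c["cam_to_world"]); k=z>0
    return (p@T[:3,:3].T+T[:3,3])[k]
def mask(c,lo,hi):
    m=cv2.inRange(cv2.cvtColor(c["pixels"],cv2.COLOR_RGB2HSV),lo,hi)
    return m
def save(c,f): cv2.imwrite("pics/"+f,cv2.cvtColor(c["pixels"],cv2.COLOR_RGB2BGR))
E
python3 - <<'E'
from h import *
print(read_state(), r.pinch_z)
im=[]
for n in("top","side"):
    c=snap(n); save(c,n+"0.png"); print(n,np.round(c["cam_to_world"],3).tolist(),c["vfov"],c["k1"],(c["range_z"]>0).mean())
    m=mask(c,(22,120,80),(35,255,255)); v,u=np.nonzero(m); P=pts(c,np.c_[u,v]); print(len(u),u.mean(),v.mean(),np.median(P,0),P.min(0),P.max(0))
E
```

```text
pics
{'clock': 0.0, 'joints': array([-1.39356983e+00,  3.00482550e-01,  1.52160030e+00,  2.97691464e-05,
        1.32072643e+00, -6.66094790e-02]), 'qd': array([-0.00105385, -0.00061212, -0.00085655, -0.00082057,  0.00084712,
        0.00040931]), 'tau': array([-1.16534852e-04, -5.43503523e+01, -3.61794591e+01, -4.40662495e-05,
        4.12006382e-03, -4.17086858e-05]), 'tcp_pos': array([ 0.13274016, -0.53348729,  0.23070691]), 'orientation': array([-6.08180565e-04,  9.92577469e-01,  1.21612494e-01, -1.92304720e-05]), 'force': array([-0.95002033, -0.3199877 , -0.27627405]), 'ft_torque': array([ 0.0368963 , -0.01615432, -0.02983088]), 'grip_force': 0.0, 'width': 0.08555053974870386} 0.0187
top [[-0.01, 0.994, -0.109, 0.363], [-1.0, -0.009, 0.013, 0.013], [0.012, 0.109, 0.994, 1.408], [0.0, 0.0, 0.0, 1.0]] 49.651737429974055 -0.15257785873440927 0.9960459183673469
1889 452.5674960296453 176.35997882477503 [ 0.66899006 -0.62882919  0.04150281] [ 0.36056923 -0.7275601  -0.00909228] [0.79358718 0.17313391 0.21143369]
side [[-0.965, 0.144, -0.219, 0.236], [-0.262, -0.54, 0.8, 0.978], [-0.003, 0.829, 0.559, 0.817], [0.0, 0.0, 0.0, 1.0]] 44.73257781873278 -0.11014873874129415 0.9959183673469387
1628 286.6732186732187 143.58476658476658 [ 0.65528794 -0.59079677  0.04588898] [ 0.35846668 -2.02743145 -0.53357997] [1.15820551 0.24159675 0.20511941]
```

View pics/top0.png

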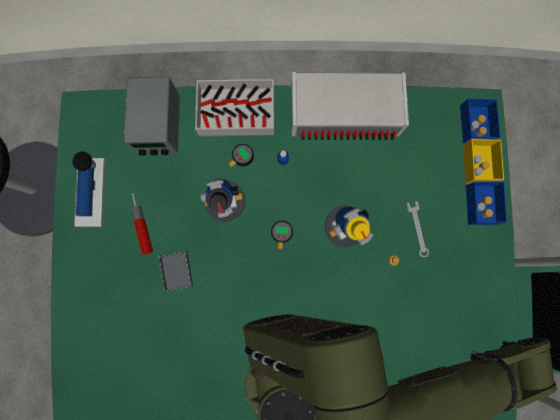

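View pics/side0.png

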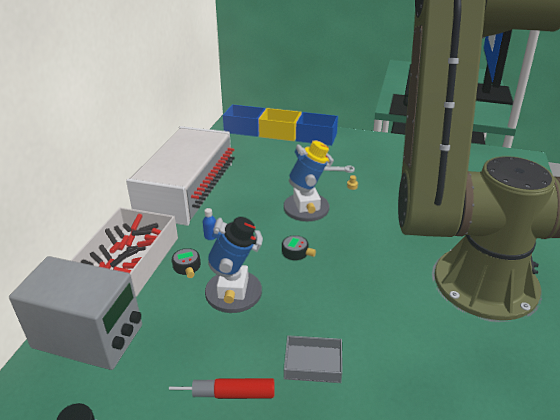

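The top view shows the yellow knob at about (358,230) on its base at (347,227). The black unit is at (221,202), a gauge at (282,231) and the brass fitting at (394,260). Next I'll fit the yellow unit's geometry.

Run:
```python
from h import *
from scipy.spatial import cKDTree
A=[];B=[]
for n,box in(("top",(320,190,390,260)),("side",(270,125,350,225))):
    c=snap(n); x0,y0,x1,y1=box
    v,u=np.mgrid[y0:y1,x0:x1]; uv=np.c_[u.ravel(),v.ravel()]
    P=pts(c,uv); hsv=cv2.cvtColor(c["pixels"],cv2.COLOR_RGB2HSV)[uv[:,1],uv[:,0]]
    y=(hsv[:,0]>20)&(hsv[:,0]<36)&(hsv[:,1]>120)&(hsv[:,2]>70)
    Y=P[y]; Y=Y[Y[:,2]>.12]; A.append(Y)
    print(n,len(Y),Y.min(0).round(3),Y.max(0).round(3))
    b=P[(P[:,2]>.004)&(P[:,2]<.02)&(hsv[:,1]<110)]; B.append(b)
    print(" base",len(b),np.c_[b.min(0),b.max(0)].round(3).tolist())
    # grid of heights at side of knob
    # RANSAC planes on yellow with normal 26deg from vertical
    rng=np.random.default_rng(0); best=None
    for _ in range(4000):
        a=Y[rng.choice(len(Y),3,False)]; nn=np.cross(a[1]-a[0],a[2]-a[0]); l=np.linalg.norm(nn)
        if l<1e-5: continue
        nn/=l; nn*=np.sign(nn[2])
        if abs(np.degrees(np.arccos(nn[2]))-26)>5: continue
        d=(Y-a[0])@nn; k=abs(d)<.0012
        if best is None or k.sum()>best[0]: best=(k.sum(),nn,k)
    k=best[2]; q=Y[k]; m=q.mean(0); nn=np.linalg.svd(q-m)[2][2]; nn*=np.sign(nn[2])
    print(" plane",k.sum(),nn.round(3),np.degrees(np.arccos(nn[2])).round(1),"az",np.degrees(np.arctan2(nn[1],nn[0])).round(1),m.round(4),q.min(0).round(3),q.max(0).round(3), "extent along n",np.percentile((Y-m)@nn,[1,99]).round(4))
    im=cv2.resize(c["pixels"][y0-15:y1+15,x0-15:x1+15],None,fx=4,fy=4,interpolation=2)
    cv2.imwrite(f"pics/z_{n}.png",im[:,:,::-1]); 
a=cv2.imread("pics/z_top.png");b=cv2.imread("pics/z_side.png");h=max(a.shape[0],b.shape[0])
J=np.zeros((h,a.shape[1]+b.shape[1],3),np.uint8);J[:a.shape[0],:a.shape[1]]=a;J[:b.shape[0],a.shape[1]:]=b
cv2.imwrite("pics/zoom.png",J); print(J.shape)
```

```text
Traceback (most recent call last):
IndexError: boolean index did not match indexed array along axis 0; size of axis is 4876 but size of corresponding boolean axis is 4900
```

```bash
sed -i 's/return (p@T\[:3,:3\].T+T\[:3,3\])\[k\]/q=p@T[:3,:3].T+T[:3,3]; q[~k]=np.nan; return q/' h.py
cat > fit.py <<'E'
from h import *
def fit(c,box,n):
    x0,y0,x1,y1=box
    v,u=np.mgrid[y0:y1,x0:x1]; uv=np.c_[u.ravel(),v.ravel()]
    P=pts(c,uv); hsv=cv2.cvtColor(c["pixels"],cv2.COLOR_RGB2HSV)[uv[:,1],uv[:,0]]
    y=(hsv[:,0]>20)&(hsv[:,0]<36)&(hsv[:,1]>120)&(hsv[:,2]>70)
    Y=P[y]; Y=Y[Y[:,2]>.12]
    print(n,len(Y),Y.min(0).round(3),Y.max(0).round(3))
    b=P[(P[:,2]>.004)&(P[:,2]<.02)&(hsv[:,1]<110)]
    if len(b): print(" base",len(b),np.c_[b.min(0),b.max(0)].round(3).tolist())
    rng=np.random.default_rng(0); best=None
    for _ in range(3000):
        a=Y[rng.choice(len(Y),3,False)]; nn=np.cross(a[1]-a[0],a[2]-a[0]); l=np.linalg.norm(nn)
        if l<1e-5: continue
        nn/=l; nn*=np.sign(nn[2])
        if abs(np.degrees(np.arccos(np.clip(nn[2],-1,1)))-26)>5: continue
        d=(Y-a[0])@nn; k=abs(d)<.0012
        if best is None or k.sum()>best[0]: best=(k.sum(),nn,k)
    k=best[2]; q=Y[k]; m=q.mean(0); nn=np.linalg.svd(q-m)[2][2]; nn*=np.sign(nn[2])
    print(" plane",k.sum(),nn.round(3),np.degrees(np.arccos(nn[2])).round(1),"az",np.degrees(np.arctan2(nn[1],nn[0])).round(1),m.round(4),q.min(0).round(3),q.max(0).round(3),"extent",np.percentile((Y-m)@nn,[1,99]).round(4))
    return Y,q,nn
E
python3 - <<'E'
from fit import *
I=[]
for n,box in(("top",(320,190,390,260)),("side",(270,125,350,225))):
    c=snap(n); x0,y0,x1,y1=box; fit(c,box,n)
    I.append(cv2.resize(c["pixels"][y0-10:y1+10,x0-10:x1+10],None,fx=4,fy=4,interpolation=2)[:,:,::-1])
a,b=I; J=np.zeros((max(a.shape[0],b.shape[0]),a.shape[1]+b.shape[1],3),np.uint8);J[:a.shape[0],:a.shape[1]]=a;J[:b.shape[0],a.shape[1]:]=b
cv2.imwrite("pics/zoom.png",J); print(J.shape)
E
```

```text
top 425 [ 0.434 -0.238  0.138] [ 0.496 -0.168  0.211]
 base 416 [[0.382, 0.55], [-0.278, -0.126], [0.005, 0.02]]
 plane 74 [-0.335 -0.241  0.911] 24.4 az -144.3 [ 0.4545 -0.2054  0.1997] [ 0.435 -0.228  0.19 ] [ 0.474 -0.185  0.207] extent [-0.0376  0.0039]
side 339 [ 0.43  -0.228  0.145] [ 0.492 -0.165  0.207]
 base 627 [[0.369, 0.614], [-0.595, -0.124], [0.004, 0.02]]
 plane 61 [-0.392 -0.203  0.897] 26.2 az -152.7 [ 0.4611 -0.1874  0.1736] [ 0.43  -0.22   0.155] [ 0.492 -0.166  0.185] extent [-0.0062  0.0285]
(480, 760, 3)
```

View pics/zoom.png

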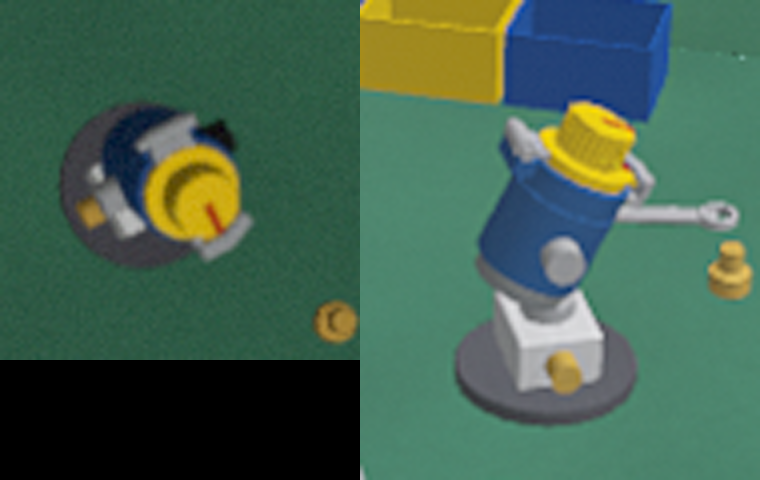

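The zoom shows the hinge at the upper-left of the knob (crop 165,140) and the keeper opposite it at (225,237), so the lean azimuth is about -148°. The red mark points at the keeper, meaning the cover is nearly tight. I'll move above it for a close look.

```bash
python3 -m handwheel '[[1,0.03,0.03,0.03,0.05],[1,0.06,0.06,0.06,0.1],[1,0.09,0.09,0.09,0.15],[1,0.12,0.12,0.1,0.2],[1,0.15,0.15,0.1,0.25],[1,0.18,0.18,0.1,0.3],[1,0.21,0.21,0.1,0.3],[1,0.24,0.24,0.1,0.3],[1,0.27,0.27,0.1,0.3],[1,0.3,0.3,0.1,0.3],[1,0.32,0.325,0.1,0.3],[1,0.32,0.325,0.1,0.3]]' 40
cat > w.py <<'E'
from h import *
c=snap("wrist"); s=read_state(); print(s["tcp_pos"].round(4),s["joints"].round(3),np.round(c["T_tool_cam"],3).tolist(),c["vfov"],c["k1"])
import sys; save(c,sys.argv[1]); np.save("w.npy",c,allow_pickle=True)
E
python3 w.py w1.png
```

```text
clock: 1.45
tcp_pos: [0.4544, -0.2062, 0.331]
orientation: [-0.0, 0.963, 0.27, 0.0]
force: [-0.5, 0.0, -0.4]
width: 0.0856
grip_force: 0.0
[ 0.4535 -0.2075  0.331 ] [-0.503  0.125  1.502 -0.     1.514  0.522] [[-0.001, 0.963, 0.271, 0.07], [1.0, 0.001, -0.0, 0.001], [-0.0, 0.271, -0.963, -0.143], [0.0, 0.0, 0.0, 1.0]] 70.13641607996917 -0.0036982994477728804
```

View pics/w1.png

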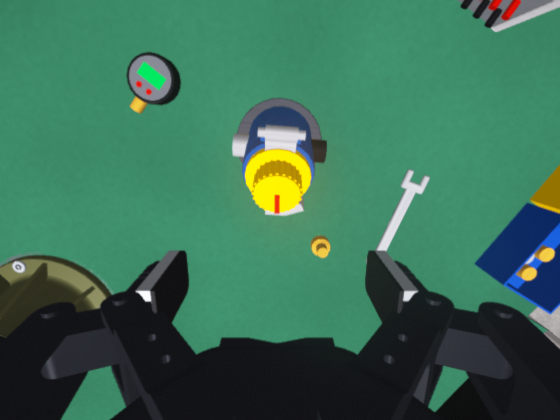

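The wrist view shows the yellow cover centred near (278,178), hinge bar at (282,132) and red mark at (277,204) pointing at the keeper. The gripper is nicely aligned with the hinge. Next, fit the axis and centre from the close depth.

Run:
```python
from fit import *
c=np.load("w.npy",allow_pickle=True).item()
Y,q,n=fit(c,(225,140,335,222),"w")
az=np.radians(-148.5)
for z in(az,np.arctan2(n[1],n[0])):
    s26=np.radians(26); n0=np.array([np.sin(s26)*np.cos(z),np.sin(s26)*np.sin(z),np.cos(s26)])
    print("axis",n0.round(3))
    h=np.array([0,0,1.])-0; ex=h-(h@n0)*n0; ex/=np.linalg.norm(ex); ey=np.cross(n0,ex)
    o=q.mean(0); L=np.c_[(Y-o)@ex,(Y-o)@ey,(Y-o)@n0]
    hh,e=np.histogram(L[:,2],np.arange(-.06,.01,.002)); print(list(zip((e[:-1]*1000).round().astype(int).tolist(),hh.tolist())))
    for lo,hi,nm in((-.003,.003,"planepts"),(-.06,.02,"all")):
        k=(L[:,2]>lo)&(L[:,2]<hi); (cx,cy),rr=cv2.minEnclosingCircle((L[k,:2]*1000).astype(np.float32)); print(nm,k.sum(),cx,cy,rr,(o+ex*cx/1e3+ey*cy/1e3).round(4))
# hinge bar: grey
v,u=np.mgrid[90:160,225:340]; uv=np.c_[u.ravel(),v.ravel()]; P=pts(c,uv); hs=cv2.cvtColor(c["pixels"],cv2.COLOR_RGB2HSV)[uv[:,1],uv[:,0]]
g=(hs[:,1]<60)&(hs[:,2]>120)&(P[:,2]>.12); Q=P[g]; print("hinge",g.sum(),uv[g].mean(0),Q.mean(0).round(4),Q.min(0).round(3),Q.max(0).round(3))
print("hinge top", np.percentile(Q[:,2],90).round(4)); d=Q-Q.mean(0); w=np.linalg.svd(d)[2][0]; print("bar dir az",np.degrees(np.arctan2(w[1],w[0])), "len",np.ptp(d@w))
b=P[(P[:,2]>.004)&(P[:,2]<.02)]
```

```text
w 3169 [ 0.426 -0.24   0.141] [ 0.499 -0.167  0.209]
 base 27 [[0.431, 0.491], [-0.255, -0.15], [0.012, 0.016]]
 plane 1251 [-0.381 -0.196  0.904] 25.4 az -152.8 [ 0.4573 -0.2054  0.1997] [ 0.435 -0.228  0.188] [ 0.478 -0.184  0.209] extent [-0.0301  0.0011]
axis [-0.374 -0.229  0.899]
[(-60, 0), (-58, 0), (-56, 0), (-54, 0), (-52, 0), (-50, 0), (-48, 0), (-46, 1), (-44, 1), (-42, 1), (-40, 1), (-38, 2), (-36, 1), (-34, 6), (-32, 25), (-30, 219), (-28, 680), (-26, 203), (-24, 52), (-22, 55), (-20, 52), (-18, 59), (-16, 53), (-14, 67), (-12, 48), (-10, 65), (-8, 62), (-6, 64), (-4, 108), (-2, 661), (0, 682), (2, 1), (4, 0), (6, 0)]
planepts 1410 -2.29801607131958 0.05859186500310898 24.37932014465332 [ 0.4555 -0.2064  0.1987]
all 3169 -8.504005432128906 -4.839770317077637 41.309261322021484 [ 0.4533 -0.2135  0.196 ]
axis [-0.39  -0.2    0.899]
[(-60, 0), (-58, 0), (-56, 0), (-54, 0), (-52, 0), (-50, 0), (-48, 0), (-46, 1), (-44, 1), (-42, 1), (-40, 3), (-38, 1), (-36, 0), (-34, 6), (-32, 25), (-30, 102), (-28, 928), (-26, 73), (-24, 48), (-22, 63), (-20, 45), (-18, 64), (-16, 50), (-14, 69), (-12, 52), (-10, 58), (-8, 62), (-6, 65), (-4, 102), (-2, 665), (0, 685), (2, 0), (4, 0), (6, 0)]
planepts 1413 -2.284182071685791 -0.0049472046084702015 24.371822357177734 [ 0.4555 -0.2063  0.1987]
all 3169 -8.237259864807129 -4.1366682052612305 41.14439010620117 [ 0.4526 -0.2125  0.1961]
hinge 1198 [270.73539232 139.06176962] [ 0.4942 -0.1744  0.1782] [ 0.453 -0.212  0.124] [ 0.519 -0.138  0.2  ]
hinge top 0.1975
bar dir az 135.49477759254603 len 0.10631528231322908
```

```bash
python3 -m handwheel '[[1,0.006,0.0045,-0.03,-0.13],[1,0.006,0.0045,-0.06,-0.26],[1,0.006,0.0045,-0.09,-0.37],[1,0.006,0.0045,-0.11,-0.37],[1,0.006,0.0045,-0.13,-0.37],[1,0.006,0.0045,-0.14,-0.37],[1,0.006,0.0045,-0.15,-0.37],[1,0.006,0.0045,-0.15,-0.37],[-1,0.006,0.0045,-0.15,-0.37],[-1,0.006,0.0045,-0.15,-0.37],[-1,0.006,0.0045,-0.15,-0.37],[-1,0.006,0.0045,-0.15,-0.37]]' 40
python3 -m handwheel '[[-1,0,0,0,0],[-1,0,0,0,0]]'
```

```text
clock: 2.7
tcp_pos: [0.459, -0.2046, 0.1824]
orientation: [0.001, 0.996, 0.087, 0.001]
force: [-2.0, -0.9, 7.1]
width: 0.0447
grip_force: 39.6
clock: 2.9
tcp_pos: [0.4591, -0.2045, 0.1824]
orientation: [0.001, 0.996, 0.087, 0.001]
force: [-1.8, -0.8, 6.5]
width: 0.0451
grip_force: 39.6
```

Gripped at 45 mm, which matches the 46 mm knob. Now I'll turn, regrip and turn again.

```bash
python3 -m handwheel '[[-1,0,0,0,0.1],[-1,0,0,0,0.2],[-1,0,0,0,0.3],[-1,0,0,0,0.4],[-1,0,0,0,0.5],[-1,0,0,0,0.6],[-1,0,0,0,0.6]]'
python3 -m handwheel '[[0.6,0,0,0,0],[0.6,0,0,0,0],[0.6,0,0,0,0],[0.6,0,0,0,-0.15],[0.6,0,0,0,-0.3],[0.6,0,0,0,-0.45],[0.6,0,0,0,-0.6],[0.6,0,0,0,-0.6],[-1,0,0,0,-0.6],[-1,0,0,0,-0.6],[-1,0,0,0,-0.6],[-1,0,0,0,-0.6]]'
python3 -m handwheel '[[-1,0,0,0,0.1],[-1,0,0,0,0.2],[-1,0,0,0,0.3],[-1,0,0,0,0.4],[-1,0,0,0,0.5],[-1,0,0,0,0.6],[-1,0,0,0,0.6]]'
python3 -m handwheel '[[0.6,0,0,0,0],[0.6,0,0,0,0],[0.6,0,0,0,0],[0.6,0,0,0,0]]'
python3 - <<'E'
from h import *
s=read_state();print(s["tcp_pos"],s["width"],s["force"])
c=snap("wrist"); c2=snap("side"); J=np.hstack([c["pixels"][160:420,150:450],cv2.resize(c2["pixels"][110:210,250:365],(300,260))])
cv2.imwrite("pics/t1.png",J[:,:,::-1])
E
```

```text
clock: 3.6
tcp_pos: [0.4599, -0.2047, 0.183]
orientation: [0.002, 0.926, 0.379, 0.002]
force: [0.2, 3.2, 7.9]
width: 0.0447
grip_force: 46.9
clock: 4.8
tcp_pos: [0.4588, -0.2045, 0.1817]
orientation: [0.0, 0.996, 0.088, 0.0]
force: [-3.0, -0.4, 4.5]
width: 0.045
grip_force: 39.9
clock: 5.5
tcp_pos: [0.4599, -0.2045, 0.1825]
orientation: [0.001, 0.925, 0.38, 0.002]
force: [0.4, 4.4, 8.1]
width: 0.0443
grip_force: 47.7
clock: 5.9
tcp_pos: [0.4587, -0.2042, 0.1811]
orientation: [-0.0, 0.926, 0.378, -0.0]
force: [-0.2, -0.2, -0.2]
width: 0.0685
grip_force: 0.0
[ 0.4587184  -0.20423527  0.18114323] 0.06853718159482257 [-0.21968177 -0.16925428 -0.21694449]
```

View pics/t1.png

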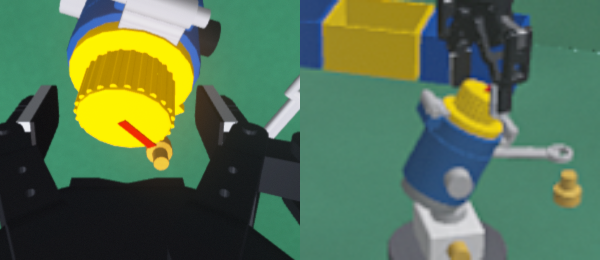

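The picture shows the red mark well round, at roughly 1.1–1.2 rad, with the cover still shut and the knob centred between the fingers. One more stroke should reach the stop.

```bash
python3 -m handwheel '[[0.6,0,0,0,-0.15],[0.6,0,0,0,-0.3],[0.6,0,0,0,-0.45],[0.6,0,0,0,-0.5],[0.6,0,0,0,-0.5],[-1,0,0,0,-0.5],[-1,0,0,0,-0.5],[-1,0,0,0,-0.5],[-1,0,0,0,-0.5]]'
python3 -m handwheel '[[-1,0,0,0,0.1],[-1,0,0,0,0.2],[-1,0,0,0,0.3],[-1,0,0,0,0.4],[-1,0,0,0,0.4]]'
python3 -c "
from h import *
s=read_state();print(s['force'],s['ft_torque'],s['tcp_pos'])"
```

```text
clock: 6.9
tcp_pos: [0.4588, -0.2044, 0.1817]
orientation: [0.0, 0.991, 0.137, 0.0]
force: [-2.3, -0.4, 5.9]
width: 0.0451
grip_force: 40.1
clock: 7.4
tcp_pos: [0.4596, -0.2046, 0.1821]
orientation: [0.001, 0.943, 0.332, 0.001]
force: [2.6, 0.9, 5.3]
width: 0.0447
grip_force: 42.5
[2.57810972 0.90059771 5.26474463] [-0.83708458 -1.14704495 -0.58833809] [ 0.45963603 -0.20459754  0.18212732]
```

Torque about z reached -0.6 N m, so the cover is at its stop. I'll regrip aligned with the hinge, lighter, and swing along the arc.

```bash
python3 -m handwheel '[[0.6,0,0,0,0],[0.6,0,0,0,0],[0.6,0,0,0,-0.1],[0.6,0,0,0,-0.2],[0.6,0,0,0,-0.2],[-1,0,0,0,-0.2],[-1,0,0,0,-0.2],[-1,0,0,0,-0.2],[-1,0,0,0,-0.2]]' 25
python3 -m handwheel '[[-1,0,0,0.006,0],[-1,0.0015,0.001,0.013,0],[-1,0.003,0.0015,0.019,0],[-1,0.006,0.003,0.0255,0],[-1,0.006,0.003,0.0255,0]]'
```

```text
clock: 8.3
tcp_pos: [0.4587, -0.2041, 0.1813]
orientation: [-0.0, 0.972, 0.235, -0.0]
force: [-3.8, 1.5, 3.2]
width: 0.0451
grip_force: 25.5
clock: 8.8
tcp_pos: [0.4651, -0.201, 0.2076]
orientation: [0.0, 0.972, 0.235, 0.0]
force: [-1.7, 2.0, -2.9]
width: 0.0446
grip_force: 26.4
```

```bash
python3 -m handwheel '[[-1,0.003,0.0015,0.0055,0],[-1,0.007,0.0035,0.011,0],[-1,0.0115,0.006,0.0155,0],[-1,0.016,0.008,0.0195,0],[-1,0.021,0.0105,0.0225,0],[-1,0.0265,0.0135,0.025,0],[-1,0.0265,0.0135,0.025,0]]'
python3 - <<'E'
from h import *
c=snap("wrist"); c2=snap("side"); J=np.hstack([c["pixels"][160:420,150:450],cv2.resize(c2["pixels"][110:210,250:365],(300,260))])
cv2.imwrite("pics/t2.png",J[:,:,::-1])
E
```

```text
clock: 9.5
tcp_pos: [0.4919, -0.1874, 0.2321]
orientation: [0.0, 0.972, 0.235, 0.0]
force: [-3.5, 2.8, -0.2]
width: 0.0447
grip_force: 26.4
```

View pics/t2.png

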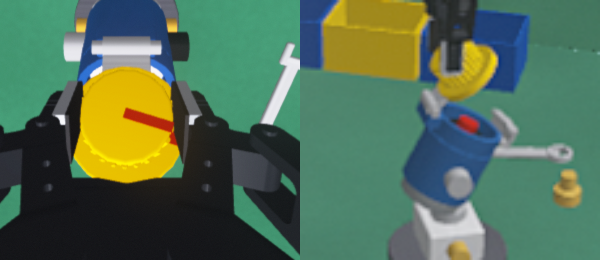

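The pictures show the cover lifted well past vertical (about 1.2 rad), with the red button visible in the well. I'll release it, retreat up and let it fall open.

```bash
python3 -m handwheel '[[1,0,0,0,0],[1,0,0,0,0],[1,0,0,0,0],[1,0,0,0,0],[1,0,0,0.02,0],[1,0,0,0.05,0],[1,-0.02,-0.01,0.09,0],[1,-0.04,-0.02,0.12,0],[-1,-0.06,-0.03,0.13,0],[-1,-0.06,-0.03,0.13,0],[-1,-0.06,-0.03,0.13,0],[-1,-0.06,-0.03,0.13,0]]'
python3 -m handwheel '[[-1,0,0,0,0],[-1,0,0,0,0],[-1,0,0,0,0],[-1,0,0,0,0],[-1,0,0,0,0],[-1,0,0,0,0],[-1,0,0,0,0],[-1,0,0,0,0],[-1,0,0,0,0],[-1,0,0,0,0],[-1,0,0,0,0],[-1,0,0,0,0]]'
cat > b.py <<'E'
from h import *
s=read_state(); c=snap("wrist"); c2=snap("side")
h=cv2.cvtColor(c["pixels"],cv2.COLOR_RGB2HSV); m=((h[...,0]<8)|(h[...,0]>172))&(h[...,1]>140)&(h[...,2]>80)
k,l,st,ce=cv2.connectedComponentsWithStats(m.astype(np.uint8))
for i in range(1,k):
    if st[i,4]>60:
        v,u=np.nonzero(l==i); P=pts(c,np.c_[u,v]); mm=np.nanmedian(P,0); sv=np.linalg.svd(P[~np.isnan(P[:,0])]-np.nanmean(P,0))[2][2]
        print(st[i],ce[i].round(),mm.round(4),"center",((np.nanmin(P,0)+np.nanmax(P,0))/2).round(4),"n",(sv*np.sign(sv[2])).round(2))
print(s["tcp_pos"],s["force"],s["width"])
J=np.hstack([cv2.resize(c["pixels"],(400,300)),cv2.resize(c2["pixels"][90:215,240:390],(360,300))]); cv2.imwrite("pics/t3.png",J[:,:,::-1])
E
python3 b.py
```

```text
clock: 10.8
tcp_pos: [0.4316, -0.2174, 0.3609]
orientation: [-0.0, 0.972, 0.235, -0.0]
force: [0.9, 0.2, -0.3]
width: 0.0284
grip_force: 0.0
clock: 12.0
tcp_pos: [0.4312, -0.2177, 0.3618]
orientation: [0.0, 0.972, 0.235, 0.0]
force: [0.1, 0.4, 1.5]
width: -0.0002
grip_force: 0.0
[267 133  20  21 322] [277. 143.] [ 0.4705 -0.1988  0.167 ] center [ 0.4698 -0.1994  0.1613] n [-0.47 -0.22  0.85]
[ 0.43124817 -0.2177259   0.36179558] [0.0799406  0.39993756 1.50314112] -0.0001851202425801222
```

View pics/t3.png

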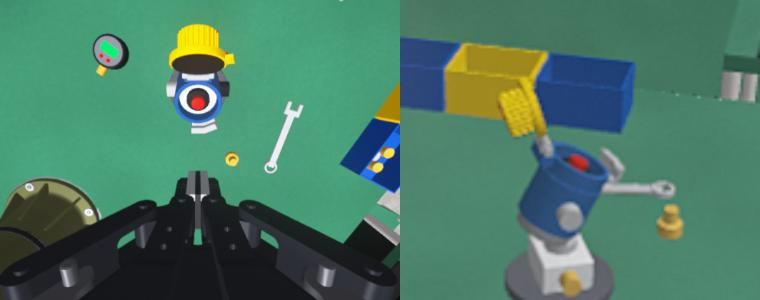

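The cover stands fully back, with its knob to the rear in the side view at about (520,110). The red button is found at (0.470,-0.199,0.167), which is on the predicted axis. I'll rotate the tool so the camera side faces away from the cover, then descend.

```bash
python3 -m handwheel '[[-1,0,0,0,0.14],[-1,0,0,0,0.28],[-1,0,0,0,0.42],[-1,0,0,0,0.56],[-1,0,0,0,0.7],[-1,0,0,0,0.84],[-1,0,0,0,0.98],[-1,0,0,0,1.12],[-1,0,0,0,1.26],[-1,0,0,0,1.4],[-1,0,0,0,1.5],[-1,0,0,0,1.5]]' 40
python3 -m handwheel '[[-1,0.004,0.001,0,0.14],[-1,0.008,0.002,0,0.28],[-1,0.012,0.003,0,0.42],[-1,0.016,0.005,0,0.56],[-1,0.022,0.0065,0,0.7],[-1,0.022,0.0065,0,0.84],[-1,0.022,0.0065,0,0.98],[-1,0.022,0.0065,0,1.12],[-1,0.022,0.0065,0,1.26],[-1,0.022,0.0065,-0.03,1.4],[-1,0.022,0.0065,-0.07,1.4],[-1,0.022,0.0065,-0.11,1.4]]'
python3 -m handwheel '[[-1,0,0,-0.02,0],[-1,0,0,-0.04,0],[-1,0,0,-0.04,0]]'
python3 - <<'E'
from h import *
s=read_state();print(s["joints"].round(3),s["tcp_pos"].round(4),s["force"].round(1))
c=snap("wrist"); c2=snap("side"); J=np.hstack([cv2.resize(c["pixels"],(400,300)),cv2.resize(c2["pixels"][90:215,240:390],(360,300))]); cv2.imwrite("pics/t4.png",J[:,:,::-1])
E
```

```text
clock: 13.3
tcp_pos: [0.4313, -0.2177, 0.3618]
orientation: [0.0, 0.551, 0.835, -0.0]
force: [-0.6, -0.1, -1.1]
width: -0.0001
grip_force: 0.0
clock: 14.5
tcp_pos: [0.4532, -0.2112, 0.2507]
orientation: [0.0, -0.114, 0.993, -0.0]
force: [0.0, -0.5, -1.1]
width: -0.0001
grip_force: 0.0
clock: 14.8
tcp_pos: [0.4524, -0.2108, 0.2096]
orientation: [-0.002, -0.114, 0.993, 0.001]
force: [0.5, 1.0, 0.2]
width: 0.0
grip_force: 0.0
[-0.509  0.209  1.688  0.     1.25  -2.309] [ 0.4524 -0.2108  0.2096] [0.5 1.  0.2]
```

View pics/t4.png

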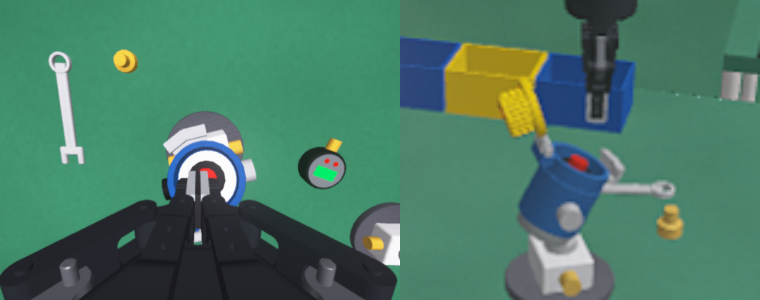

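The shut fingers stand above the well with the button at (207,172), and the cover is clear. I'll go down, then along the button axis.

```bash
python3 -m handwheel '[[-1,0,0,-0.013,0],[-1,0,0,-0.026,0],[-1,0.003,0.0015,-0.033,0],[-1,0.005,0.0025,-0.0375,0],[-1,0.005,0.0025,-0.0375,0]]'
python3 -m handwheel '[[-1,0.0008,0.0004,-0.0018,0],[-1,0.0016,0.0008,-0.0036,0],[-1,0.0016,0.0008,-0.0036,0]]'
```

```text
clock: 15.4
tcp_pos: [0.4584, -0.2085, 0.1736]
orientation: [-0.0, -0.116, 0.993, 0.0]
force: [-0.9, 0.1, 1.0]
width: 0.0001
grip_force: 0.0
clock: 15.7
tcp_pos: [0.4599, -0.2079, 0.1706]
orientation: [0.0, -0.116, 0.993, -0.0]
force: [0.6, 1.0, 0.2]
width: 0.0002
grip_force: 0.0
```

```bash
python3 -m handwheel '[[-1,0.0008,0.0004,-0.0018,0],[-1,0.0016,0.0008,-0.0036,0],[-1,0.0024,0.0012,-0.0054,0],[-1,0.0024,0.0012,-0.0054,0]]'
python3 -m handwheel '[[-1,0.0008,0.0004,-0.0018,0],[-1,0.0008,0.0004,-0.0018,0]]'
```

```text
clock: 16.1
tcp_pos: [0.4623, -0.2067, 0.1652]
orientation: [-0.0, -0.116, 0.993, -0.0]
force: [-0.4, -0.6, 0.9]
width: 0.0001
grip_force: 1.0
clock: 16.3
tcp_pos: [0.4631, -0.2063, 0.1634]
orientation: [-0.0, -0.116, 0.993, -0.0]
force: [-0.9, -0.6, 3.0]
width: 0.0001
grip_force: 1.5
```

```bash
python3 -m handwheel '[[-1,0.0008,0.0004,-0.0018,0],[-1,0.0008,0.0004,-0.0018,0]]'
python3 -m handwheel '[[-1,0.0004,0.0002,-0.0009,0],[-1,0.0008,0.0004,-0.0018,0],[-1,0.0008,0.0004,-0.0018,0]]'
```

```text
clock: 16.5
tcp_pos: [0.4639, -0.206, 0.1618]
orientation: [-0.0, -0.116, 0.993, -0.0]
force: [-3.4, -0.7, 5.6]
width: -0.0003
grip_force: 3.2
clock: 16.8
tcp_pos: [0.4643, -0.206, 0.1612]
orientation: [-0.0, -0.116, 0.993, -0.001]
force: [-13.6, 0.3, 19.9]
width: -0.0
grip_force: 11.4
```

The force jumped to 24 N along the button axis after about 4.8 mm of travel, so the button is on its stop. I'll hold it, then retract.

```bash
python3 -m handwheel '[[-1,0,0,0,0],[-1,0,0,0,0],[-1,0,0,0,0],[-1,0,0,0,0],[-1,0,0,0,0],[-1,0,0,0,0],[-1,0,0,0,0],[-1,0,0,0,0],[-1,0,0,0,0],[-1,0,0,0,0]]'
python3 -m handwheel '[[-1,-0.004,-0.002,0.009,0],[-1,-0.009,-0.0045,0.02,0],[-1,-0.009,-0.0045,0.05,0],[-1,-0.009,-0.0045,0.1,0],[-1,-0.03,-0.015,0.14,0],[-1,-0.06,-0.03,0.16,0],[-1,-0.09,-0.04,0.16,0],[-1,-0.09,-0.04,0.16,0],[-1,-0.09,-0.04,0.16,0],[-1,-0.09,-0.04,0.16,0]]'
python3 b.py
```

```text
clock: 17.8
tcp_pos: [0.4643, -0.206, 0.1612]
orientation: [-0.0, -0.116, 0.993, -0.001]
force: [-12.9, -1.0, 19.1]
width: 0.0001
grip_force: 11.3
clock: 18.8
tcp_pos: [0.375, -0.2453, 0.3198]
orientation: [-0.0, -0.116, 0.993, 0.0]
force: [0.5, -0.5, -0.1]
width: 0.0001
grip_force: 0.0
[ 0.37501809 -0.24533307  0.31979634] [ 0.51826545 -0.52901727 -0.09359566] 0.00010059198978749082
```

View pics/t3.png

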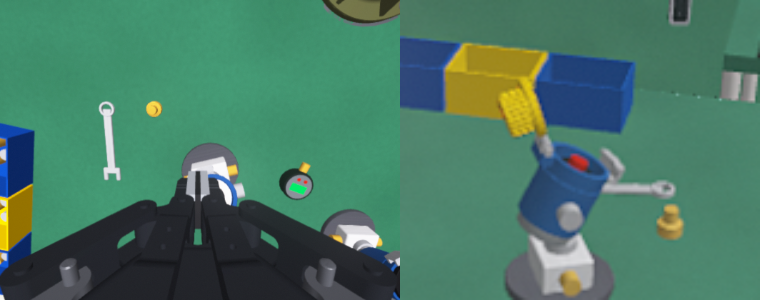

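The cover stays open, the button is up and the arm is clear of everything, so I'm handing in.

```bash
python3 -c "
from cell import workorder
print(workorder.job_done())"
```

```text
the job is handed in; nothing more can be done
None
```

I handed the job in with the yellow cover unscrewed to its stop and standing open. The zero button was pressed to its stop for about a second and came back up. The black transmitter and the other things on the bench were not touched, and the hand-in returned no verdict.

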